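# Free the sagging guard bolt and hold the test-bench gate ajar

### The arm

A 7-joint arm with a two-finger parallel gripper is mounted at the origin on the work surface. World frame = base frame: x ahead of the robot, y to its left, z up, the work surface at z = 0. Lengths are in m, angles in degrees, forces in N, time in s.
With the tool pointing down it reaches from about 0.35 to 0.9 m from the base axis. Payload 7.2 kg.
Tool frame: the origin (TCP) lies midway between the tips of the shut fingers; the grasp point (between the pads) lies 19 mm behind it; z points along the fingers, y is the direction in which the jaws open and shut (so a half turn about z gives the same grasp; the last joint's range is limited). The gripper opens to 88 mm and grips with 3 to 60 N. Pads are 20 mm wide; open, the fingers measure 115 mm over their backs; the gripper's body (75 mm by 178 mm) begins 61 mm behind the grasp point.
Start: joints at [-75.298, 23.554, -0.728, 91.456, 0.321, 64.991, -4.71], TCP at [0.199, 0.592, 0.188] pointing down, gripper open.
Joint ranges: [-169.25, 169.25], [-16.82, 113.86], [-84.01, 82.57], [7.8, 145.47], [-59.2, 239.2], [7.22, 106.19], [-163.78, 163.78]. Speed limits (degrees/s): [136.94, 136.94, 172.46, 172.46, 180, 180, 180].

### API

Orientations are given as [roll, pitch, yaw] about the fixed x, y, z axes, in that order (R = Rz(yaw) Ry(pitch) Rx(roll)).
In Python, from cell import readout, get_image, get_calibration, ctrl gives the robot as it stands. The module is installed in compiled form; this text tells all that it offers.
- The arm moves only by the tool apply_moves, never from a script. Its argument "targets" is a list of rows, each a list of 7 numbers: the shift along the world's x, y, z in m, then the turn, a rotation vector about the world's x, y, z in degrees, then the opening, from -1 (shut) to 1 (fully open). In form: [[dx, dy, dz, rx, ry, rz, fingers], ...]. A call has 1 to 12 rows; each row shifts and turns the pose as measured when the row begins; what a row does not reach is not made up. A row lasts 1/10 s, in which the tool goes at most 50 mm and 8.59 degrees, less where a joint would pass 70% of its speed; a pose out of reach is approached as far as the arm can. A call with a gripper value outside its range is refused whole. The fingers move at their own pace and stop on an object; "newtons" is the grip in N (left out, the last holds). Time passes only in rows, so rows that do not move let the fingers close. It gives the time, the measured TCP pose, the force and the opening at its end, in the units of the state.
- readout.sense(): the state, without advancing time (a new reading comes with each control period).
- get_image(name): name is "side" or "top"; returns the picture (384x512x3 uint8, blue, green, red); there is no depth.
- get_calibration(name): a dict with "K" (3x3 intrinsics, pixels), "k1" (the pictures are not rectified: a ray, as slopes to the right and down, at radius r is drawn at 1 + k1 r^2 times it, then the intrinsics apply), "R" (3x3) and "t" (3): a world point X has camera coordinates R X + t. Camera axes: x right, y down, z forward; pixel columns grow to the right and rows downward; lengths in m; the calibration is good to about 2 mm. A picture is of the moment at which its call begins. get_calibration takes no time and is no camera call.
- ctrl.hand_in(): hands the job in, once; it reports no verdict.
The state is a dict: "time": time; "joints": joint angles; "joint_vel": joint speeds; "joint_efforts": joint torques, N m; "position": TCP position; "tcp_rot": TCP orientation; "ft_force": force on the tool from outside, world axes, zero at the start; "torque": the same for the moment, N m; "grip_width": finger opening in m.
Only numpy, scipy, OpenCV 4.12 (cv2) and the standard library are available. Lean on these libraries where they do the work, as an engineer would, in place of code of your own. Each camera call takes 0.05 s, during which the arm holds its last target.

### The job

Open the sprung yellow gate of the gearbox guard so the shaft can be inspected: the barrel bolt has sagged behind the bent-up lip of its keeper, so take its red knob, lift the bolt and keep it lifted while drawing it fully back out of the keeper, with the gate still shut and without wrenching the bolt against the keeper. Then swing the gate gently towards you until its free edge stands about 10 cm open, and finish there still holding it steady by the bolt or gate in the gripper, because it springs shut if let go. Leave the bottle, jar and wrench lying nearby where they are.

Things in the scene. Friction and masses are not known exactly. Their poses are not given: they have to be found in the camera images.
- guard: fixed dark steel guard, 324 mm wide (y), 284 mm deep (x), 160 mm high, around a gearbox (gearbox shaft top 160 mm high). Origin on the bench in the middle of the gate opening at the front; its +x points from the gate into the guard, +y along the closed gate from the keeper to the hinge, z up. It never moves. The gate opens towards the guard's -x
- gate: yellow barred gate, 275 mm from hinge line to free edge, top rail 145 mm high, 20 mm thick, 1.2 kg. Origin on the hinge line at bench level (150 mm along the guard's +y from the guard's origin); shut, its axes are parallel to the guard's and it reaches from the hinge along its own -y. Opening turns it clockwise seen from above. A spring shuts it: 0.4 N m at shut, rising to 0.6 N m when 10 cm open
- gate_edge (a point): free edge of the gate on its top rail, 275 mm from the hinge, 135 mm up. Shut, it lies at x = 0 in the guard's frame; 10 cm open means x = -100 mm there (gate turned 0.37 rad)
- gate_hinge (a point): point on the gate's upright hinge axis, at 135 mm height
- keeper: bent steel keeper on the right-hand post (the guard's -y side), frame the same as the guard's: a cup open at the top and towards the post's far side, with a front wall 56 mm high that keeps the bolt's head from moving towards -x, and a bent-up lip on the side towards the hinge. The lip stops the sagging bolt's head from being drawn straight back; the head must be raised at least 8 mm to pass over it (12 mm is comfortable)
- bolt (a joint): draw of the barrel bolt along the gate towards the hinge, m: 0 shot home, 0.045 fully drawn; above 0.032 its head is clear of the keeper. It stays where it is left (about 1 N of friction). Steel rod 12 mm thick, 205 mm long, 140 mm up, 22 mm in front of the gate's middle plane, with a square head 26 x 15 x 30 mm on its end in the keeper
- bolt_lift (a joint): height of the bolt in its worn tall-slotted guides, m: 0 sagging (rest), 0.018 raised fully. The bolt falls back by its own weight (0.24 to 0.43 kg)
- knob_grip (a point): grasp point on the upright red knob of the bolt, on the knob's axis, 202 mm above the bench when sagging. Round stem 14 mm thick, free from 35 mm below this point to 14 mm above it, with a round cap 22 mm wide, 10 mm high above that (top 24 mm above the point). Grasp from above. The bolt guides under it are 167 mm high, 45 mm or more either way along the bolt while it is home, 40 mm towards the hinge when drawn
- bolt_nose (a point): end of the bolt's square head, on the rod's axis
- bottle_mid (a point): bystander: red bottle with white cap, 38 mm wide, 105 mm high, standing on the bench; the point is on its axis 50 mm up
- jar_mid (a point): bystander: blue jar with black lid, 64 mm wide, 70 mm high, standing on the bench; the point is on its axis 35 mm up
- wrench: bystander: steel wrench 170 mm long lying on the bench; origin under its middle, length along its x

How it is judged:
By the outcome, as a careful person would: the job done as asked, in the order asked, and still so for the second after the job is handed in, while the arm keeps its last pose, push and grip.
It also fails if it takes over 35 s, if anything falls off the work surface, if the arm or the gripper's body presses on something with over 40 N, if the wrist force passes 120 N, or if a joint passes its speed limit or range.

## Working session

There is one attempt and no reset: what is moved stays moved. The work goes in short steps, Python scripts to look and compute and a tool call to move; the robot and the scene stay as the last step left them, time stands still between calls to the robot, and variables do not carry over. Pictures are saved under pics/ and viewed, and the job is handed in when it is done.

Besides the shell and the picture viewer there is one more tool, called as name([rows], argument=value, ...), one row to a line, values as JSON. apply_moves: Moves the arm, as the interface text tells. Its arguments: {"type":"object","properties":{"targets":{"type":"array"},"newtons":{"type":"number"}},"required":["targets"]}

```bash
mkdir -p pics
python3 - <<'E'
from cell import readout,get_image,get_calibration
import cv2
print(readout.sense())
for n in("side","top"):
    cv2.imwrite(f"pics/{n}0.png",get_image(n)); print(n,get_calibration(n))
E
```

```text
{'time': 0.0, 'joints': array([-75.29665778,  23.598469  ,  -0.72561952,  91.50260192,
         0.32268812,  64.99115159,  -4.71022016]), 'joint_vel': array([ 0.00907921,  0.00799103,  0.05817072, -0.04046403, -0.01582429,
       -0.0592049 ,  0.00505909]), 'joint_efforts': array([-1.22209982e-03, -5.87952554e+01,  6.41222075e-01, -2.91075039e+01,
       -5.38535393e-02,  1.83617882e-02,  1.34479546e-04]), 'position': array([0.19936804, 0.59176701, 0.18703657]), 'tcp_rot': array([-1.79910256e+02,  9.14187925e-03,  1.61388268e+02]), 'ft_force': array([-0.55988653, -0.78299372, -0.52902604]), 'torque': array([ 0.01154713, -0.00521713,  0.03698749]), 'grip_width': 0.08818380000472396}
side {'K': array([[493.70902464,   0.        , 254.54556965],
       [  0.        , 493.70902464, 192.63878472],
       [  0.        ,   0.        ,   1.        ]]), 'k1': -0.07816901672103432, 'R': array([[ 0.81511076, -0.57914119, -0.01378179],
       [-0.35674436, -0.48307065, -0.79961004],
       [ 0.45642953,  0.65668732, -0.60036144]]), 't': array([-0.42132932,  0.31790931,  0.93509806])}
top {'K': array([[373.64321891,   0.        , 257.51095922],
       [  0.        , 373.64321891, 193.26839656],
       [  0.        ,   0.        ,   1.        ]]), 'k1': -0.11054548164650406, 'R': array([[ 0.01945227, -0.99965511, -0.01764309],
       [-0.98083843, -0.01565877, -0.19419265],
       [ 0.1938494 ,  0.02108251, -0.98080474]]), 't': array([0.06729598, 0.54586006, 0.87872238])}
```

View pics/side0.png

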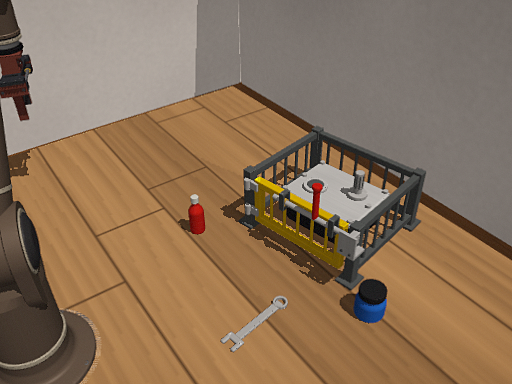

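View pics/top0.png

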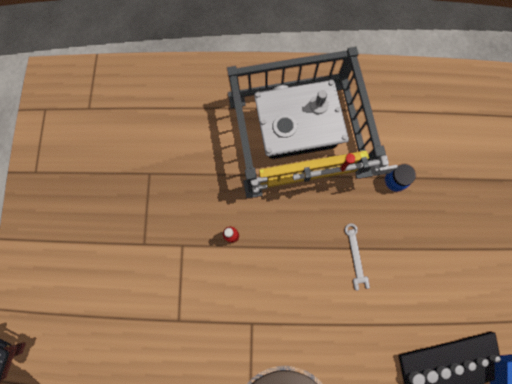

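Run:
```python
import cv2
a=cv2.imread("pics/side0.png")[165:295,230:400]; cv2.imwrite("pics/side0c.png",cv2.resize(a,(0,0),fx=4.5,fy=4.5,interpolation=cv2.INTER_CUBIC))
a=cv2.imread("pics/top0.png")[35:215,220:420]; cv2.imwrite("pics/top0c.png",cv2.resize(a,(0,0),fx=3.2,fy=3.2,interpolation=cv2.INTER_CUBIC))
```

```text
(no output)
```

View pics/side0c.png

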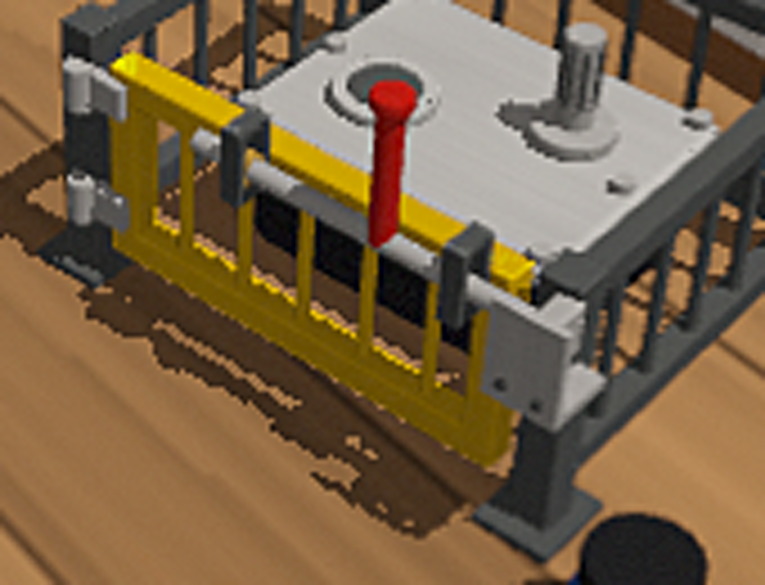

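View pics/top0c.png

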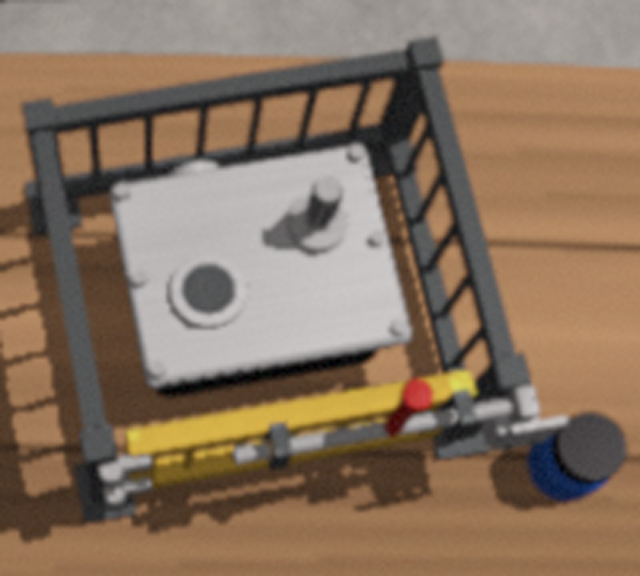

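The side picture shows the knob cap at about (317,186) and the top picture shows it at about (351,158). The keeper is on the right and the hinge on the left. Next I'll triangulate the knob and fit the guard's yaw from the four post tops.

```bash
cat > h.py <<'E'
import numpy as np,cv2
from cell import get_calibration,readout,get_image
from scipy.optimize import least_squares
def proj(n,X):
    c=get_calibration(n);p=np.atleast_2d(X)@c["R"].T+c["t"];s=p[:,:2]/p[:,2:];s=s*(1+c["k1"]*(s**2).sum(1,keepdims=True))
    return s@c["K"][:2,:2].T+c["K"][:2,2]
def tri(obs):
    f=lambda X:np.concatenate([proj(n,X)[0]-uv for n,uv in obs])
    r=least_squares(f,[.6,0,.15]);return r.x,r.fun
def atz(n,uv,z):
    r=least_squares(lambda q:proj(n,[q[0],q[1],z])[0]-uv,[.6,0]);return r.x
T=lambda u,v:np.array([220+(u+.5)/3.2-.5,35+(v+.5)/3.2-.5])
S=lambda u,v:np.array([230+(u+.5)/4.5-.5,165+(v+.5)/4.5-.5])
E
python3 - <<'E'
from h import *
print(tri([("top",T(418,392)),("side",S(393,92))]))
print("cap z.226",atz("top",T(418,392),.226),atz("side",S(393,92),.226))
P={k:atz("top",T(*v),.16) for k,v in dict(BR=(425,50),BL=(38,108),FR=(512,368),FL=(97,440)).items()}
for k in P:print(k,P[k])
for a,b in(("FR","FL"),("BR","BL"),("FR","BR"),("FL","BL")):
    d=P[b]-P[a];print(a,b,np.hypot(*d),np.degrees(np.arctan2(d[1],d[0])))
print("side FR,FL",atz("side",S(578,265),.16),atz("side",S(88,22),.16))
print("bottle",atz("top",(231,234),.1),"jar",atz("top",(403,175),.07))
E
```

```text
(array([ 0.59064882, -0.11814857,  0.22446083]), array([ 0.03384979, -0.06495908, -0.06623917,  0.02638564]))
cap z.226 [ 0.59003792 -0.11771018] [ 0.58934106 -0.11970141]
BR [ 0.88314285 -0.15022296]
BL [0.82825296 0.14301912]
FR [ 0.62935882 -0.2016138 ]
FL [0.5714635  0.09247325]
FR FL 0.2997316531213754 101.13709084312022
BR BL 0.29833506920856434 100.60210033647743
FR BR 0.2589350324507179 11.447505669342819
FL BL 0.26171684962899305 11.135613563967022
side FR,FL [ 0.632249   -0.20281811] [0.56613732 0.08722056]
bottle [0.43786164 0.13582595] jar [ 0.59388377 -0.28680854]
```

The numbers agree: the post spacing comes out at 300 and 260 mm, the guard yaw at about 11.1°, and the knob lies 22 mm in front of the gate plane. The knob is at about (0.590, -0.118). I'll approach at about 0.26 m with the jaws along the guard's x.

apply_moves([
  [0.018,-0.036,0.008,0,0,-4,1],
  [0.018,-0.036,0.008,0,0,-4,1],
  [0.018,-0.036,0.008,0,0,-4,1],
  [0.018,-0.036,0.008,0,0,-4,1],
  [0.018,-0.036,0.008,0,0,-4,1],
  [0.018,-0.036,0.008,0,0,-4,1],
  [0.018,-0.036,0.008,0,0,-4,1],
  [0.018,-0.036,0.008,0,0,-4,1],
  [0.018,-0.036,0.008,0,0,-4,1],
  [0.018,-0.036,0.008,0,0,-4,1],
  [0.018,-0.036,0.008,0,0,-4,1],
  [0.018,-0.036,0.008,0,0,-4,1],
], newtons=30)

```text
time: 1.3
position: [0.4137, 0.1437, 0.2804]
tcp_rot: [-179.4, -0.2, 112.1]
ft_force: [-0.4, -1.4, 0.0]
grip_width: 0.088
```

apply_moves([
  [0.022,-0.033,-0.001,0,0,-1.4,1],
  [0.022,-0.033,-0.001,0,0,-1.4,1],
  [0.022,-0.033,-0.001,0,0,-1.4,1],
  [0.022,-0.033,-0.001,0,0,-1.4,1],
  [0.022,-0.033,-0.001,0,0,-1.4,1],
  [0.022,-0.033,-0.001,0,0,-1.4,1],
  [0.022,-0.033,-0.001,0,0,-1.4,1],
  [0.022,-0.031,-0.001,0,0,-1.4,1],
  [0,0,0,0,0,0,1],
])

```text
time: 2.2
position: [0.5947, -0.1353, 0.2718]
tcp_rot: [-179.5, -0.1, 100.1]
ft_force: [-0.8, -0.6, 0.3]
grip_width: 0.0878
```

Run:
```python
from h import *
s=readout.sense();print(s['position'],s['tcp_rot'],s['ft_force'],s['joints'],s['torque'])
```

```text
[ 0.59468246 -0.13532361  0.27175822] [-1.79458801e+02 -1.23683310e-01  1.00069408e+02] [-0.77768735 -0.57486783  0.29180535] [-19.50684938  21.75199669  38.80512892  88.32463329 -13.74390425
  75.36756565  30.98275989] [-0.107726    0.00950745  0.00058669]
```

apply_moves([
  [-0.0045,0.017,-0.005,-0.5,0,1,1],
  [0,0,0,0,0,0,1],
  [0,0,0,0,0,0,1],
])

```text
time: 2.5
position: [0.5892, -0.1193, 0.2651]
tcp_rot: [-179.2, 0.4, 100.9]
ft_force: [-0.5, 0.8, -0.1]
grip_width: 0.088
```

Run:
```python
from h import *
for n in("side","top"):cv2.imwrite(f"pics/{n}1.png",get_image(n))
s=readout.sense();print(s['position'],s['tcp_rot'])
a=cv2.imread("pics/side1.png")[130:280,230:400]
b=cv2.imread("pics/top1.png")[100:220,260:420]
cv2.imwrite("pics/c1.png",np.hstack([cv2.resize(a,(400,353),interpolation=2),cv2.resize(b,(400,353),interpolation=2)]))
```

```text
[ 0.5893876  -0.11891076  0.26524517] [-179.19462067    0.35913788  100.95376825]
```

View pics/c1.png

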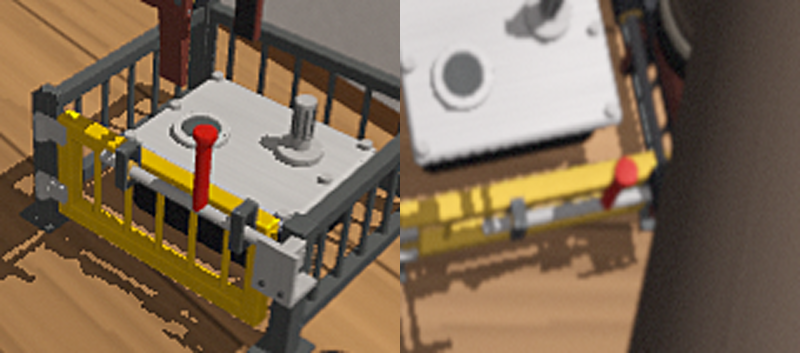

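Run:
```python
from h import *
p=np.array([.5894,-.1189,.265]);d=np.array([.982,.19,0])*.05
for q in(p,p+d,p-d):print(proj("side",q),(proj("side",q)[0]-[230,130])*400/170)
```

```text
[[317.92044643 168.77066539]] [206.87163866  91.22509504]
[[333.11986561 158.54211809]] [242.63497791  67.15792492]
[[301.75187731 179.64690305]] [168.82794661 116.81624248]
```

View pics/side1.png

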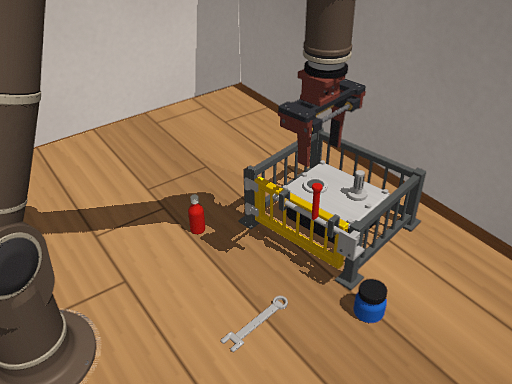

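Run:
```python
import cv2
a=cv2.imread("pics/side1.png")[75:205,265:395]; cv2.imwrite("pics/c2.png",cv2.resize(a,(0,0),fx=4.5,fy=4.5,interpolation=2))
```

```text
(no output)
```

View pics/c2.png

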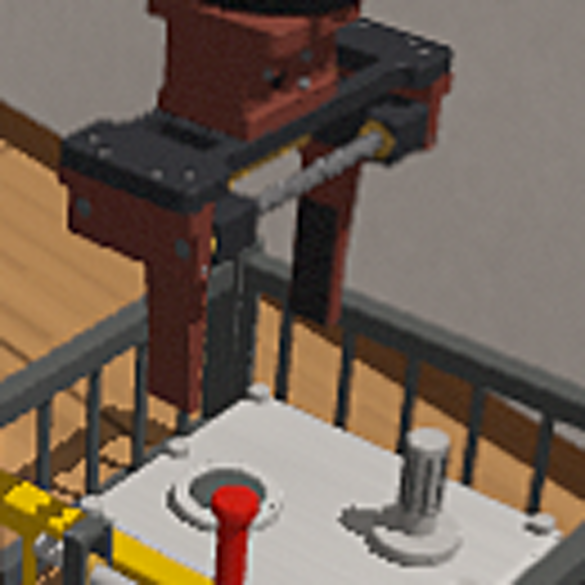

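The fingertips look about 13 px higher in the picture than the reported TCP projects. I'll check the same thing in the start pictures.

Run:
```python
from h import *
p=np.array([.1994,.5918,.187]);d=np.array([np.cos(np.radians(71.4)),np.sin(np.radians(71.4)),0])*.044
for n in("side","top"):
  for q in(p,p+d,p-d):print(n,proj(n,q))
a=cv2.imread("pics/side0.png")[20:140,0:60];b=cv2.imread("pics/top0.png")[324:384,0:60]
cv2.imwrite("pics/c3.png",np.hstack([cv2.resize(a,(300,600),interpolation=2),cv2.resize(b,(480,600),interpolation=2)]))
```

```text
side [[ 29.78062561 122.45566778]]
side [[ 30.90020162 115.12504336]]
side [[ 28.61006815 130.18256456]]
top [[ 14.44972141 334.68118112]]
top [[ -1.68840124 326.40624267]]
top [[ 31.16961495 343.02740563]]
```

View pics/c3.png

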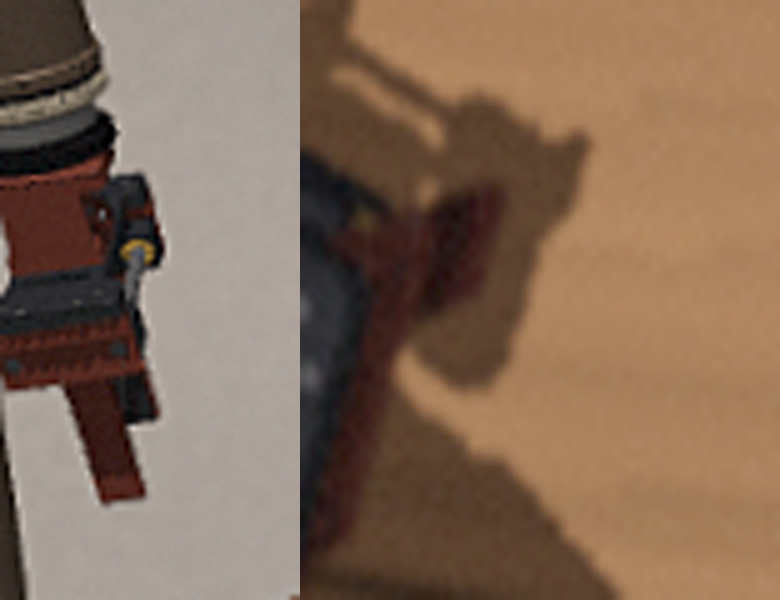

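View pics/top1.png

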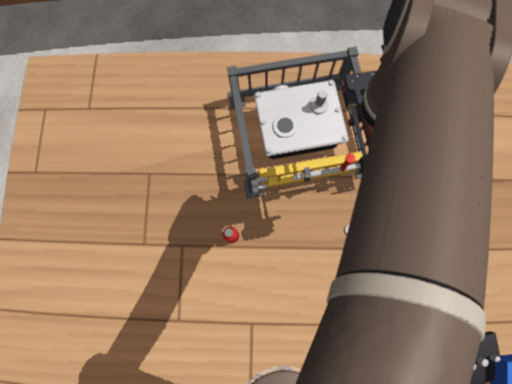

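apply_moves([
  [0,0,0,0,0,0,-1],
  [0,0,0,0,0,0,-1],
  [0,0,0,0,0,0,-1],
  [0,0,0,0,0,0,-1],
  [0,0,0,0,0,0,-1],
  [0,0,0,0,0,0,-1],
  [0,0,0,0,0,0,-1],
  [0,0,0,0,0,0,-1],
])

```text
time: 3.4
position: [0.5895, -0.1193, 0.2664]
tcp_rot: [-179.3, 0.4, 100.9]
ft_force: [-0.2, -0.5, -1.1]
grip_width: 0.0273
```

Run:
```python
from h import *
a=get_image("side");cv2.imwrite("pics/side2.png",a)
s=readout.sense();print(s['position'],s['tcp_rot'],s['grip_width']);print(proj("side",s['position']))
cv2.imwrite("pics/c4.png",cv2.resize(a[75:205,265:395],(0,0),fx=4.5,fy=4.5,interpolation=2))
```

```text
[ 0.5895455  -0.11929365  0.26644621] [-179.30436452    0.3532789   100.94054985] 0.023450485000152507
[[318.15558273 168.22524611]]
```

View pics/c4.png

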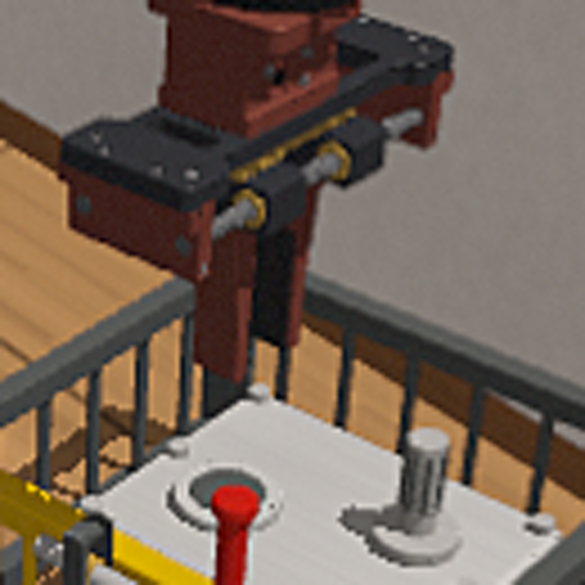

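Run:
```python
from h import *
def corners(p,yaw,gap,dz,s):
    a=np.radians(yaw-90);j=np.array([np.cos(a),np.sin(a),0]);w=np.array([-np.sin(a),np.cos(a),0])
    return [p+s*j*g+w*v+[0,0,dz] for g in(gap/2,gap/2+.0135) for v in(-.01,.01)]
for dz in(0,.02,.035):
    print("dz",dz)
    for s in(1,-1):
        c=corners(np.array([.5895,-.1193,.2664]),100.9,.0235,dz,s);print("now side crop",((proj("side",c)-[265,75])*4.5).round().tolist())
    p0=np.array([.1994,.5918,.187])
    for s in(1,-1):
        c=corners(p0,161.4,.088,dz,s);print("start side crop",((proj("side",c)-[0,20])*5).round().tolist())
    print("start top crop",((proj("top",corners(p0,161.4,.088,dz,-1))-[0,324])*8+[300,0]).round().tolist())
```

```text
dz 0
now side crop [[274.0, 417.0], [238.0, 400.0], [292.0, 405.0], [256.0, 388.0]]
now side crop [[241.0, 440.0], [204.0, 422.0], [221.0, 453.0], [185.0, 435.0]]
start side crop [[173.0, 473.0], [136.0, 479.0], [175.0, 462.0], [138.0, 468.0]]
start side crop [[163.0, 548.0], [123.0, 554.0], [161.0, 560.0], [121.0, 566.0]]
start top crop [[562.0, 117.0], [537.0, 187.0], [604.0, 138.0], [578.0, 208.0]]
dz 0.02
now side crop [[277.0, 379.0], [240.0, 362.0], [296.0, 366.0], [259.0, 350.0]]
now side crop [[244.0, 401.0], [207.0, 383.0], [224.0, 414.0], [187.0, 396.0]]
start side crop [[163.0, 440.0], [126.0, 446.0], [165.0, 430.0], [128.0, 435.0]]
start side crop [[152.0, 514.0], [113.0, 520.0], [150.0, 526.0], [111.0, 533.0]]
start top crop [[518.0, 130.0], [492.0, 201.0], [561.0, 151.0], [535.0, 222.0]]
dz 0.035
now side crop [[280.0, 349.0], [243.0, 332.0], [299.0, 337.0], [262.0, 320.0]]
now side crop [[246.0, 371.0], [209.0, 354.0], [226.0, 384.0], [189.0, 367.0]]
start side crop [[156.0, 416.0], [118.0, 421.0], [158.0, 405.0], [120.0, 411.0]]
start side crop [[144.0, 489.0], [104.0, 495.0], [142.0, 501.0], [102.0, 507.0]]
start top crop [[484.0, 140.0], [458.0, 212.0], [528.0, 161.0], [501.0, 234.0]]
```

```bash
python3 - <<'E'
from h import *
p=np.array([.5895,-.1193,.2664]);a=np.radians(10.9);j=np.array([np.cos(a),np.sin(a),0]);w=np.array([-np.sin(a),np.cos(a),0])
for h in(.08,.115):
  for jj in(-.089,.089):
    for ww in(-.0375,0.0375):
      print(h,jj,ww,((proj("side",p+jj*j+ww*w+[0,0,h])[0]-[265,75])*4.5).round())
E
python3 - <<'E'
import cv2
a=cv2.imread("pics/side2.png")[0:170,265:395]; cv2.imwrite("pics/c5.png",cv2.resize(a,(0,0),fx=3.5,fy=3.5,interpolation=2))
E
```

```text
0.08 -0.089 -0.0375 [187. 379.]
0.08 -0.089 0.0375 [ 40. 310.]
0.08 0.089 -0.0375 [447. 213.]
0.08 0.089 0.0375 [306. 158.]
0.115 -0.089 -0.0375 [191. 300.]
0.115 -0.089 0.0375 [ 41. 233.]
0.115 0.089 -0.0375 [457. 139.]
0.115 0.089 0.0375 [312.  86.]
```

View pics/c5.png

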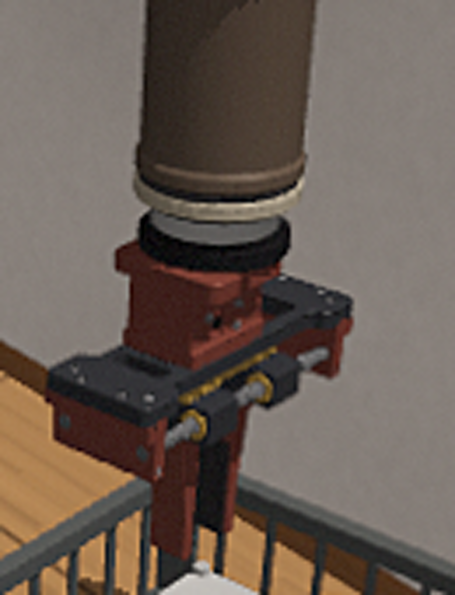

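The whole gripper appears about 35 mm higher than the readout says, and the start picture shows the same. I'll open the jaws, lower part-way and compare with the knob in the pictures.

apply_moves([
  [0,0,0,0,0,0,1],
  [0,0,0,0,0,0,1],
  [0,0,0,0,0,0,1],
  [0,0,0,0,0,0,1],
  [0,0,0,0,0,0,1],
  [0,0,0,0,0,0,1],
  [0,0,-0.015,0,0,0,1],
  [0,0,-0.015,0,0,0,1],
  [0,0,-0.015,0,0,0,1],
  [0,0,0,0,0,0,1],
  [0,0,0,0,0,0,1],
])

```text
time: 4.55
position: [0.59, -0.1195, 0.221]
tcp_rot: [-179.4, 0.4, 100.9]
ft_force: [-0.5, 0.5, -0.1]
grip_width: 0.088
```

Run:
```python
from h import *
a=get_image("side");cv2.imwrite("pics/side3.png",a)
s=readout.sense();print(s['position'],s['tcp_rot'],s['grip_width'],s['ft_force']);print((proj("side",s['position'])-[265,75])*4.5)
cv2.imwrite("pics/c6.png",cv2.resize(a[75:225,265:395],(0,0),fx=4,fy=4,interpolation=2))
```

```text
[ 0.58999342 -0.11936475  0.22104564] [-179.3901283     0.37113247  100.94514836] 0.0876604533351015 [-0.32254444  0.07890129 -0.35802771]
[[233.66968911 503.33611965]]
```

View pics/c6.png

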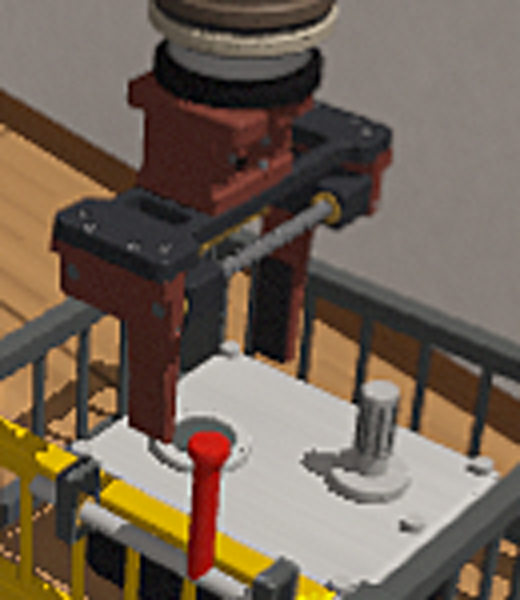

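Run:
```python
from h import *
a=get_image("top");cv2.imwrite("pics/top3.png",a)
s=readout.sense();p=s['position'];an=np.radians(10.9);j=np.array([np.cos(an),np.sin(an),0]);w=np.array([-np.sin(an),np.cos(an),0])
im=cv2.resize(a[60:200,300:420],(0,0),fx=5,fy=5,interpolation=2)[:600]
for off,c in((np.array([0,0,.033]),(0,255,0)),(np.array([.026,.038,0]),(255,255,0)),(np.zeros(3),(0,0,255))):
  pts=[((proj("top",p+off+x*j+y*w+[0,0,h])[0]-[300,60])*5) for h in(.08,.12) for x,y in((-.089,-.0375),(.089,-.0375),(.089,.0375),(-.089,.0375))]
  for k in(0,4):cv2.polylines(im,[np.array(pts[k:k+4]).astype(int)],True,c,1)
  q=[((proj("top",p+off+s*x*j+y*w)[0]-[300,60])*5) for s in(1,-1) for x,y in((.044,-.01),(.058,-.01),(.058,.01),(.044,.01))]
  for k in(0,4):cv2.polylines(im,[np.array(q[k:k+4]).astype(int)],True,c,1)
cv2.imwrite("pics/c7.png",im)
```

```text
(no output)
```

View pics/c7.png

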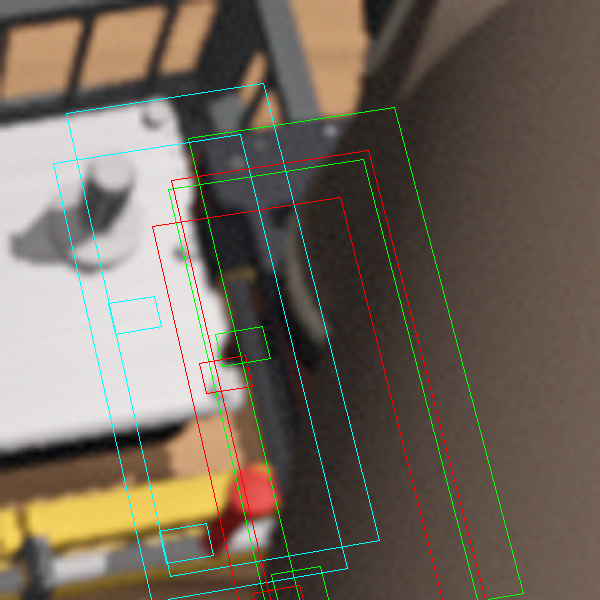

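The overlay from the top camera supports a pure height offset: the green outline fits and the xy position is right. A reported TCP height of 0.156 m is safe either way, so I'll descend to that.

apply_moves([
  [0,0,-0.015,0,0,0,1],
  [0,0,-0.015,0,0,0,1],
  [0,0.001,-0.015,0,0,0,1],
  [0,0,-0.015,0,0,0,1],
  [0,0,-0.004,0,0,0,1],
  [0,0,0,0,0,0,1],
])

```text
time: 5.25
position: [0.5911, -0.1184, 0.1544]
tcp_rot: [-179.6, 0.4, 101.0]
ft_force: [-0.0, 0.9, -0.7]
grip_width: 0.0881
```

Run:
```python
from h import *
a=get_image("side");cv2.imwrite("pics/side4.png",a)
s=readout.sense();print(s['position'],s['tcp_rot'],s['grip_width'],s['ft_force'])
cv2.imwrite("pics/c8.png",cv2.resize(a[100:250,265:395],(0,0),fx=4,fy=4,interpolation=2))
```

```text
[ 0.59120186 -0.11843249  0.15474802] [-179.64829105    0.42218487  100.97102703] 0.08761743297042969 [-0.87974762  0.73536758  0.05299674]
```

View pics/c8.png

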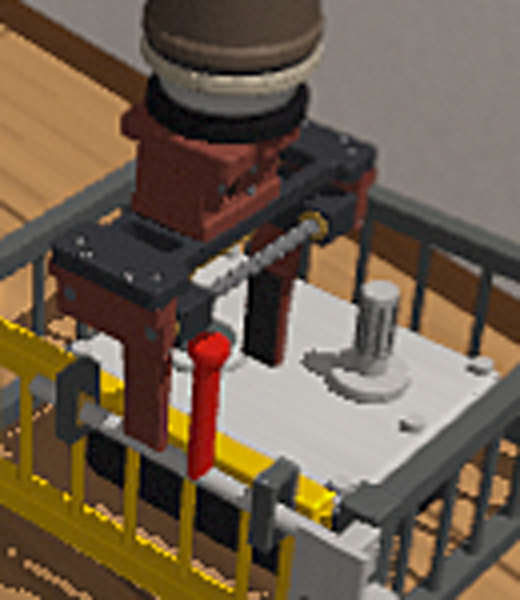

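The tips project to about 0.193 m, so the pads would touch the cap. I'll lower another 9 mm and then close gently.

apply_moves([
  [-0.0005,0,-0.009,0,0,0,1],
  [0,0,0,0,0,0,-0.4],
  [0,0,0,0,0,0,-0.4],
  [0,0,0,0,0,0,-0.4],
  [0,0,0,0,0,0,-0.4],
  [0,0,0,0,0,0,-0.4],
  [0,0,0,0,0,0,-0.4],
  [0,0,0,0,0,0,-0.4],
], newtons=25)

```text
time: 6.1
position: [0.5922, -0.1188, 0.1475]
tcp_rot: [-179.9, 0.5, 101.0]
ft_force: [-0.7, -0.7, -1.1]
grip_width: 0.0354
```

Run:
```python
from h import *
a=get_image("side");cv2.imwrite("pics/side5.png",a)
s=readout.sense();print(s['position'],s['tcp_rot'],s['grip_width'],s['ft_force'])
cv2.imwrite("pics/c9.png",cv2.resize(a[100:250,265:395],(0,0),fx=4,fy=4,interpolation=2))
```

```text
[ 0.59225146 -0.11883822  0.1474741 ] [-179.88527353    0.47289773  100.96468334] 0.03092269808291942 [0.31895726 0.06326982 0.13818216]
```

View pics/c9.png

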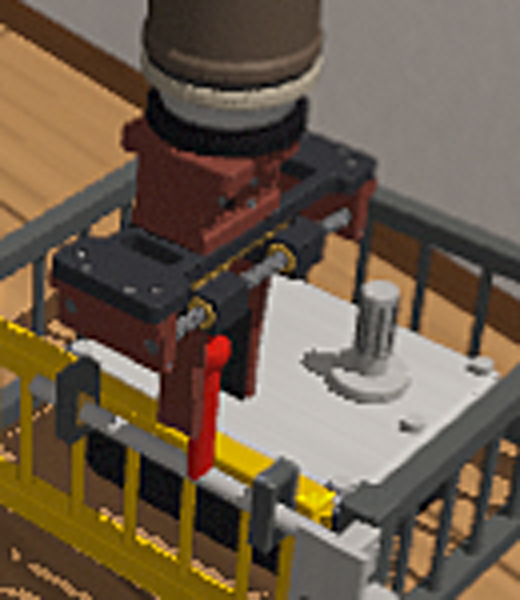

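```bash
python3 - <<'E'
from h import *
a=cv2.imread("pics/side5.png");p=np.array([.5922,-.1188,.1475+.033])
im=cv2.resize(a[150:225,290:345],(0,0),fx=8,fy=8,interpolation=2)
an=np.radians(11);j=np.array([np.cos(an),np.sin(an),0]);w=np.array([-np.sin(an),np.cos(an),0])
im2=im.copy()
for s,c in((1,(0,255,0)),(-1,(255,255,0))):
  for h in(0,.04):
    q=[(proj("side",p+s*x*j+y*w+[0,0,h])[0]-[290,150]+.5)*8 for x,y in((.0155,-.01),(.029,-.01),(.029,.01),(.0155,.01))]
    cv2.polylines(im2,[np.array(q).astype(int)],True,c,1)
cv2.imwrite("pics/c10.png",np.hstack([im,im2])[:600,:880])
E
python3 -c "
import cv2;a=cv2.imread('pics/c10.png');print(a.shape);cv2.imwrite('pics/c10.png',cv2.resize(a,(790,int(a.shape[0]*790/a.shape[1]))))"
```

```text
(600, 880, 3)
```

View pics/c10.png

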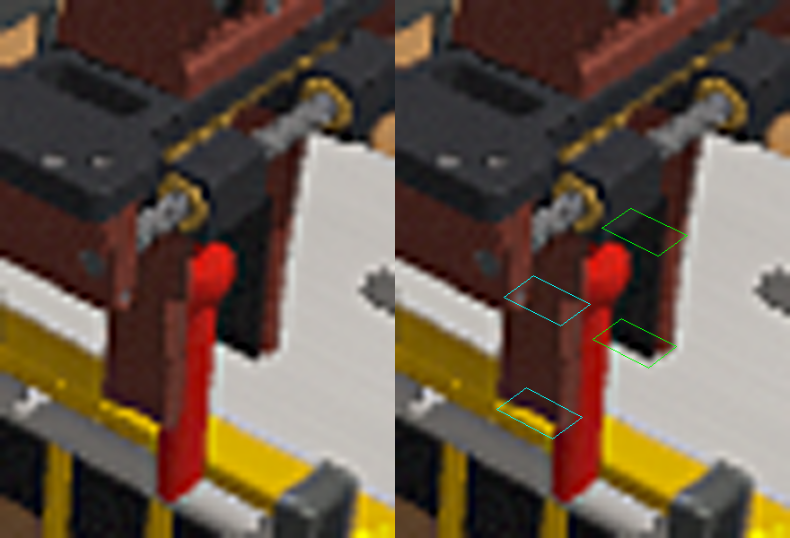

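The finger partly hides the left side of the cap and stem, and the far finger is behind them, so the knob is between the pads. I'll finish closing.

apply_moves([
  [0,0,0,0,0,0,-1],
  [0,0,0,0,0,0,-1],
  [0,0,0,0,0,0,-1],
  [0,0,0,0,0,0,-1],
  [0,0,0,0,0,0,-1],
], newtons=25)

```text
time: 6.65
position: [0.5913, -0.1192, 0.1474]
tcp_rot: [-179.8, 0.5, 100.9]
ft_force: [-0.6, -0.4, 1.3]
grip_width: 0.0209
```

Run:
```python
from h import *
a=get_image("side");cv2.imwrite("pics/side6.png",a)
s=readout.sense();print(s['position'],s['tcp_rot'],s['grip_width'],s['ft_force'],s['torque'])
cv2.imwrite("pics/c11.png",cv2.resize(a[150:250,290:385],(0,0),fx=6,fy=6,interpolation=2))
```

```text
[ 0.59127634 -0.11920121  0.14736899] [-179.795138     0.4510334  100.9236499] 0.02073792015312298 [-1.3665865   0.08535978  0.03113535] [-0.12080263  0.25687056 -0.07766298]
```

View pics/c11.png

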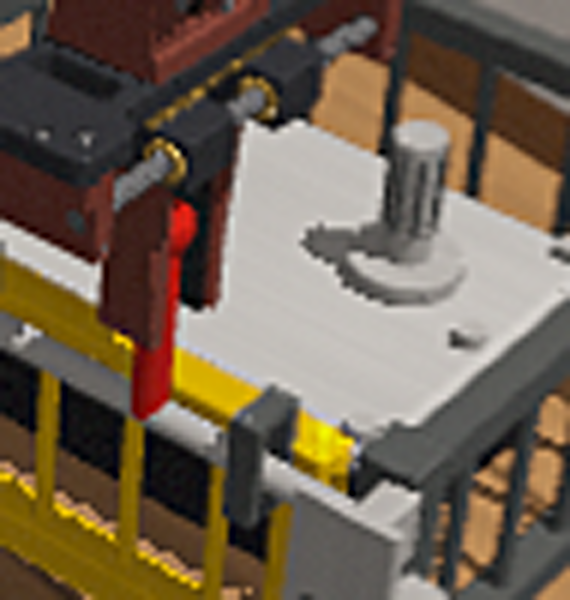

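The opening stopped at 21 mm, so the pads are on the cap and not the 14 mm stem. I'll work out the true tip height before reopening.

Run:
```python
from h import *
p=np.array([.5913,-.1192,0]);an=np.radians(11);j=np.array([np.cos(an),np.sin(an),0]);w=np.array([-np.sin(an),np.cos(an),0])
for z in(.14,.15,.16,.17,.18,.19):
  print(z,((proj("side",p-.0104*j-.01*w+[0,0,z])[0]-[290,150]+.5)*6).round(),((proj("side",p+.024*j-.01*w+[0,0,z])[0]-[290,150]+.5)*6).round())
for z in(.216,.226):print(((proj("side",[.590,-.118,z])[0]-[290,150]+.5)*6).round())
```

```text
0.14 [157. 435.] [217. 388.]
0.15 [159. 413.] [219. 367.]
0.16 [160. 390.] [221. 344.]
0.17 [162. 368.] [223. 322.]
0.18 [164. 345.] [225. 299.]
0.19 [166. 322.] [227. 276.]
[161. 234.]
[163. 210.]
```

The tips are at about 0.179 m and still clamp the cap. I'll reopen slightly, lower 14 mm and close again.

apply_moves([
  [0,0,0,0,0,0,-0.2],
  [0,0,0,0,0,0,-0.2],
  [0,0,0,0,0,0,-0.2],
  [0,0,-0.007,0,0,0,-0.2],
  [0,-0.001,-0.007,0,0,0,-0.2],
  [0,0,0,0,0,0,-1],
  [0,0,0,0,0,0,-1],
  [0,0,0,0,0,0,-1],
  [0,0,0,0,0,0,-1],
  [0,0,0,0,0,0,-1],
], newtons=25)

```text
time: 7.7
position: [0.5913, -0.12, 0.1317]
tcp_rot: [-179.8, 0.4, 100.9]
ft_force: [-1.1, -0.1, 1.0]
grip_width: 0.0209
```

Run:
```python
from h import *
a=get_image("side");cv2.imwrite("pics/side7.png",a)
s=readout.sense();print(s['position'],s['tcp_rot'],s['grip_width'],s['ft_force'],s['torque'])
cv2.imwrite("pics/c12.png",cv2.resize(a[150:250,290:385],(0,0),fx=6,fy=6,interpolation=2))
```

```text
[ 0.59129506 -0.11994015  0.13166195] [-179.77485654    0.43743366  100.9411953 ] 0.020787522123883153 [-0.7560039  -0.52409212  0.94806266] [0.00660732 0.2600506  0.00271398]
```

View pics/c12.png

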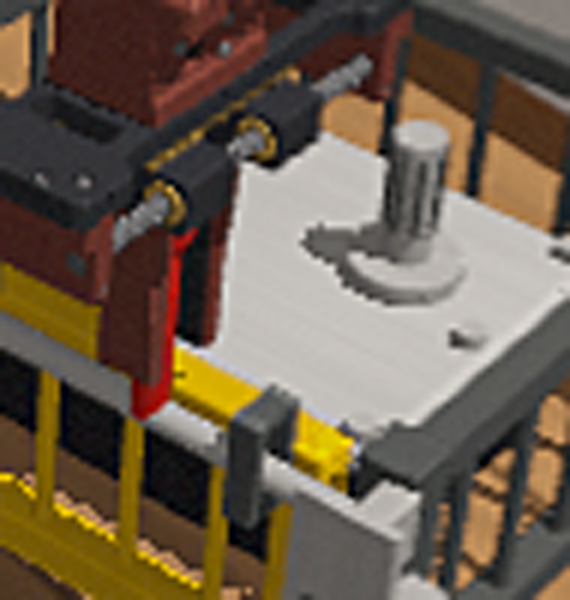

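The width is again about 21 mm at the lower height, with negligible wrist force. I'll test the hold with a small lift, which should show the bolt's weight of 2.4–4.2 N.

apply_moves([
  [0,0,0.003,0,0,0,-1],
  [0,0,0.003,0,0,0,-1],
  [0,0,0,0,0,0,-1],
], newtons=30)

```text
time: 8.05
position: [0.5908, -0.1198, 0.1372]
tcp_rot: [-179.7, 0.4, 100.9]
ft_force: [0.2, -0.0, -4.3]
grip_width: 0.0206
```

Run:
```python
from h import *
a=get_image("side");cv2.imwrite("pics/side8.png",a)
for i in range(4):
  s=readout.sense();print(s['position'],s['grip_width'],s['ft_force'],s['torque']);get_image("side")
cv2.imwrite("pics/c13.png",cv2.resize(a[150:250,290:385],(0,0),fx=6,fy=6,interpolation=2))
```

```text
[ 0.59073749 -0.11974233  0.13699119] 0.020877567790245275 [ 0.16516992 -0.49951951 -3.7618907 ] [-0.11978875 -0.09116624 -0.04585941]
[ 0.59074184 -0.11976213  0.13691977] 0.0209958916386436 [ 0.72071919  0.32432702 -5.03695084] [-0.1845769  -0.10400061 -0.12040736]
[ 0.5907598  -0.11973763  0.13691086] 0.02098150820102356 [ 0.30972676 -0.34761614 -4.00939258] [-0.14960994 -0.11428459 -0.09435729]
[ 0.59071911 -0.11974285  0.13686626] 0.020588231092607816 [ 0.63721726 -2.03893499 -3.52825401] [-0.1405622  -0.13615238 -0.07689528]
```

View pics/c13.png

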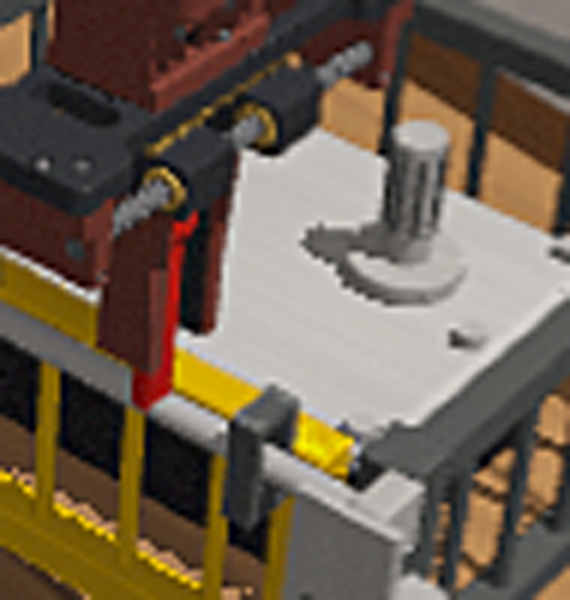

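The wrist carries about 4 N and the rod rose about 5 mm, so the bolt is held. I'll lift the rest of the way to about 13 mm.

apply_moves([
  [0,0,0.003,0,0,0,-1],
  [0,0,0.003,0,0,0,-1],
  [0,0,0.002,0,0,0,-1],
  [0,0,0,0,0,0,-1],
])

```text
time: 8.7
position: [0.5907, -0.1197, 0.1454]
tcp_rot: [-179.7, 0.4, 100.9]
ft_force: [0.8, -0.7, -3.4]
grip_width: 0.021
```

Run:
```python
from h import *
a=get_image("side");cv2.imwrite("pics/side9.png",a)
s=readout.sense();print(s['position'],s['grip_width'],s['ft_force'],s['torque'])
cv2.imwrite("pics/c14.png",cv2.resize(a[180:270,290:385],(0,0),fx=6,fy=6,interpolation=2))
```

```text
[ 0.59070995 -0.11975354  0.14531066] 0.02088936782309921 [ 0.97305533 -0.60052124 -3.9080429 ] [-0.18036873 -0.11240356 -0.05031748]
```

View pics/c14.png

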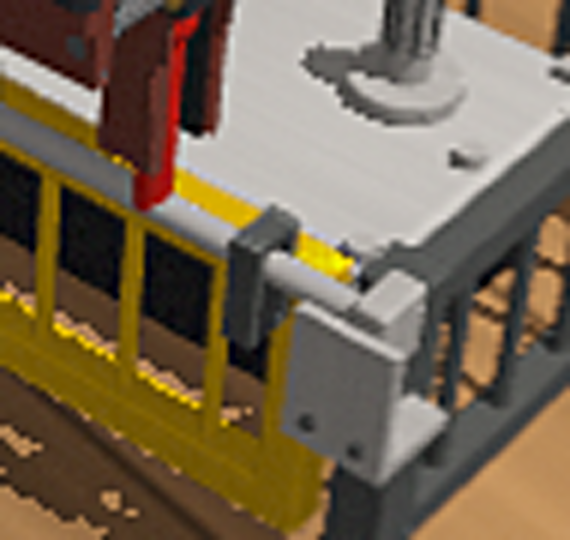

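The head is up: it now shows above the keeper's front wall after about 13.6 mm of lift, at 4 N. I'll draw along the guard's +y.

apply_moves([
  [-0.001,0.005,0,0,0,0,-1],
  [-0.001,0.005,0,0,0,0,-1],
  [-0.001,0.005,0,0,0,0,-1],
  [0,0,0,0,0,0,-1],
])

```text
time: 9.15
position: [0.5874, -0.1035, 0.1453]
tcp_rot: [-179.7, 0.4, 100.9]
ft_force: [-0.1, -0.8, -4.9]
grip_width: 0.021
```

apply_moves([
  [-0.001,0.005,0,0,0,0,-1],
  [-0.001,0.005,0,0,0,0,-1],
  [-0.001,0.005,0,0,0,0,-1],
  [-0.001,0.005,0,0,0,0,-1],
  [-0.001,0.005,0,0,0,0,-1],
  [0,0,0,0,0,0,-1],
])

```text
time: 9.75
position: [0.5819, -0.0758, 0.1452]
tcp_rot: [-179.7, 0.4, 101.0]
ft_force: [0.4, -0.2, -4.6]
grip_width: 0.0207
```

Run:
```python
from h import *
a=get_image("side");cv2.imwrite("pics/side10.png",a)
s=readout.sense();print(s['position'],s['grip_width'],s['ft_force'],s['torque'])
cv2.imwrite("pics/c15.png",cv2.resize(a[165:280,250:385],(0,0),fx=5,fy=5,interpolation=2))
```

```text
[ 0.58188011 -0.07611956  0.14523778] 0.0209997118716636 [ 0.12426061  1.81367184 -3.61459176] [ 0.20230241 -0.10623249 -0.05361828]
```

View pics/c15.png

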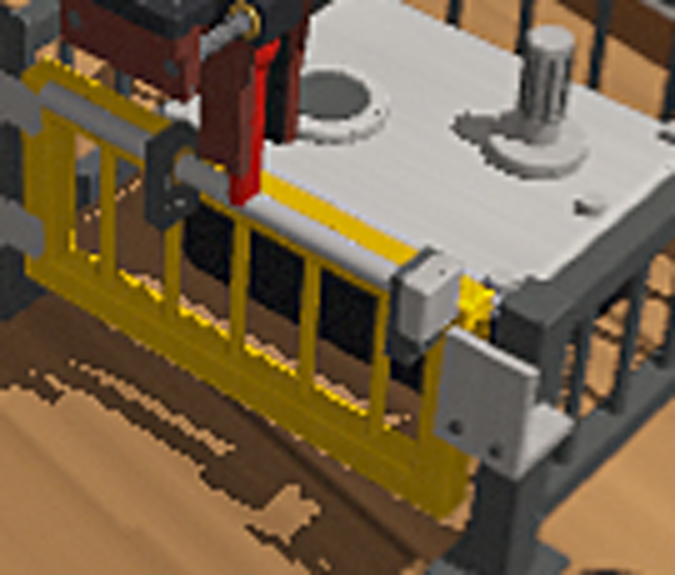

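The bolt is drawn about 44.5 mm. Its square head sits against the right guide, clear of the keeper, and the gate is still shut. Next I'll plan the swing arc about the hinge.

Run:
```python
from h import *
H=np.array([.5715,.0925]);K=readout.sense()['position'][:2];r=K-H
print(K,np.hypot(*r))
prev=r
for i in range(1,23):
    t=-np.radians(i);q=np.array([[np.cos(t),-np.sin(t)],[np.sin(t),np.cos(t)]])@r
    print(i,(q-prev).round(4),(q+H).round(4));prev=q
```

```text
[ 0.58188011 -0.07611956] 0.1689387560134532
1 [-0.0029 -0.0002] [ 0.5789 -0.0763]
2 [-0.0029 -0.0001] [ 0.576  -0.0764]
3 [-0.0029 -0.0001] [ 0.573  -0.0764]
4 [-0.0029 -0.    ] [ 0.5701 -0.0764]
5 [-0.0029  0.0001] [ 0.5671 -0.0764]
6 [-0.0029  0.0001] [ 0.5642 -0.0763]
7 [-0.0029  0.0002] [ 0.5613 -0.0761]
8 [-0.0029  0.0002] [ 0.5583 -0.0759]
9 [-0.0029  0.0003] [ 0.5554 -0.0757]
10 [-0.0029  0.0003] [ 0.5524 -0.0754]
11 [-0.0029  0.0004] [ 0.5495 -0.075 ]
12 [-0.0029  0.0004] [ 0.5466 -0.0746]
13 [-0.0029  0.0005] [ 0.5437 -0.0741]
14 [-0.0029  0.0005] [ 0.5408 -0.0736]
15 [-0.0029  0.0006] [ 0.5379 -0.0731]
16 [-0.0029  0.0006] [ 0.535  -0.0724]
17 [-0.0029  0.0007] [ 0.5321 -0.0718]
18 [-0.0029  0.0007] [ 0.5293 -0.0711]
19 [-0.0028  0.0008] [ 0.5264 -0.0703]
20 [-0.0028  0.0008] [ 0.5236 -0.0695]
21 [-0.0028  0.0009] [ 0.5208 -0.0686]
22 [-0.0028  0.0009] [ 0.518  -0.0677]
```

apply_moves([
  [-0.002,0,0,0,0,-0.5,-1],
  [-0.003,0,0,0,0,-1,-1],
  [-0.003,0,0,0,0,-1,-1],
  [-0.003,0,0,0,0,-1,-1],
  [-0.003,0,0,0,0,-1,-1],
  [-0.003,0,0,0,0,-1,-1],
  [-0.003,0,0,0,0,-1,-1],
])

```text
time: 10.5
position: [0.5625, -0.0762, 0.146]
tcp_rot: [-179.9, 0.5, 93.9]
ft_force: [3.4, 0.3, -4.7]
grip_width: 0.0206
```

Run:
```python
from h import *
a=get_image("side");cv2.imwrite("pics/side11.png",a)
s=readout.sense();print(s['position'],s['tcp_rot'],s['grip_width'],s['ft_force'],s['torque'])
cv2.imwrite("pics/c16.png",cv2.resize(a[165:280,250:385],(0,0),fx=5,fy=5,interpolation=2))
```

```text
[ 0.56184864 -0.07616565  0.1459626 ] [-179.8815075     0.45641914   93.83805041] 0.020394692753815315 [ 0.81808569 -0.65409588 -4.03194151] [ 0.0726163  -0.35557514 -0.07303011]
```

View pics/c16.png

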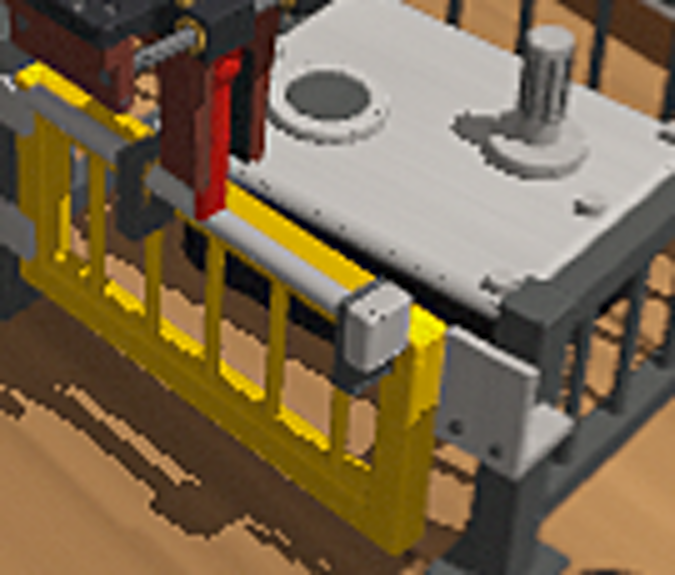

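The gate is swinging with the grip intact and about 3 N of force. I'll continue along the arc.

apply_moves([
  [-0.003,0.0002,0,0,0,-1,-1],
  [-0.003,0.0002,0,0,0,-1,-1],
  [-0.003,0.0003,0,0,0,-1,-1],
  [-0.003,0.0003,0,0,0,-1,-1],
  [-0.003,0.0004,0,0,0,-1,-1],
  [-0.003,0.0004,0,0,0,-1,-1],
  [-0.003,0.0005,0,0,0,-1,-1],
  [-0.003,0.0006,0,0,0,-1,-1],
  [-0.003,0.0006,0,0,0,-1,-1],
  [-0.002,0.0005,0,0,0,-1,-1],
])

```text
time: 11.55
position: [0.5313, -0.0716, 0.1465]
tcp_rot: [180.0, 0.4, 83.0]
ft_force: [3.3, 0.7, -4.5]
grip_width: 0.021
```

Run:
```python
from h import *
a=get_image("side");cv2.imwrite("pics/side12.png",a)
s=readout.sense();print(s['position'],s['tcp_rot'],s['grip_width'],s['ft_force'],s['torque'])
r0=np.array([.58188,-.07612])-[.5715,.0925];r=s['position'][:2]-[.5715,.0925]
print(np.hypot(*r),np.degrees(np.arctan2(r0[1],r0[0])-np.arctan2(r[1],r[0])))
cv2.imwrite("pics/c17.png",cv2.resize(a[165:280,250:385],(0,0),fx=5,fy=5,interpolation=2))
```

```text
[ 0.53095552 -0.0715949   0.14639087] [-179.97614642    0.4432038    82.92031746] 0.02058683173037559 [ 2.58980943  0.1898933  -4.95917674] [ 0.02589234 -0.39493435 -0.06099752]
0.16902956023968602 17.401243010458444
```

View pics/c17.png

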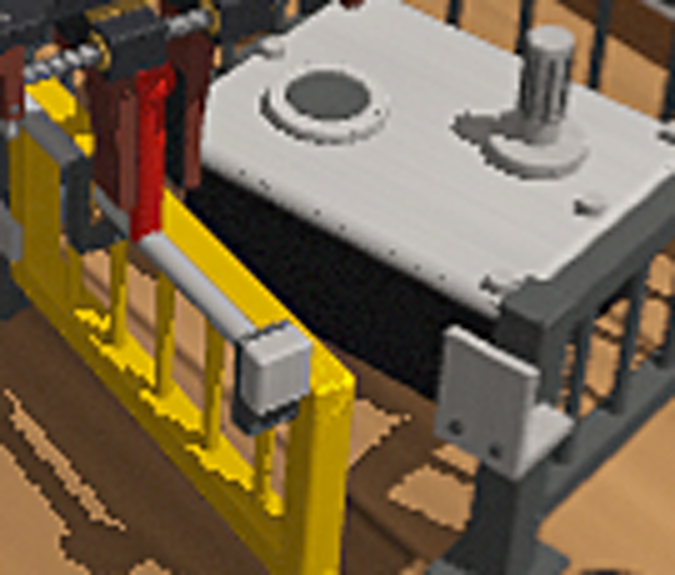

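```bash
cat >> h.py <<'E'
def guard(P):
    a=np.radians(11.1);d=np.array(P)-[.6004,-.0546];return np.array([d@[np.cos(a),np.sin(a)],d@[-np.sin(a),np.cos(a)]])
E
python3 - <<'E'
from h import *
for u,v in((305,395),(352,378),(328,387)):
    print((guard(atz("side",((u+.5)/5+249.5,(v+.5)/5+164.5),.145))*1000).round(1))
t=np.radians(17.4);print(-275*np.sin(t))
for t in(17.4,21.3):
  t=np.radians(t)
  for gx in(-.01,.01):
    l=np.array([gx,-.275]);q=[l[0]*np.cos(t)+l[1]*np.sin(t),-l[0]*np.sin(t)+l[1]*np.cos(t)+.15];print("pred corners",np.round(q,4))
E
```

```text
[ -95.6 -108.3]
[ -75.2 -115.9]
[ -85.8 -112.2]
-82.23621787042383
pred corners [-0.0918 -0.1094]
pred corners [-0.0727 -0.1154]
pred corners [-0.1092 -0.1026]
pred corners [-0.0906 -0.1098]
```

The picture puts the edge at about -85 mm and the arc kinematics say -82 mm, so I need about 16 mm more at the edge, or 9.5 mm at the knob.

apply_moves([
  [-0.003,0.0007,0,0,0,-1,-1],
  [-0.003,0.0008,0,0,0,-1,-1],
  [-0.003,0.0008,0,0,0,-1,-1],
  [0,0,0,0,0,0,-1],
  [0,0,0,0,0,0,-1],
])

```text
time: 12.1
position: [0.5214, -0.0691, 0.1466]
tcp_rot: [180.0, 0.4, 79.6]
ft_force: [4.1, -0.4, -4.5]
grip_width: 0.0207
```

Run:
```python
from h import *
a=get_image("side");cv2.imwrite("pics/side13.png",a)
s=readout.sense();print(s['position'],s['tcp_rot'],s['grip_width'],s['ft_force'],s['torque'])
r0=np.array([.58188,-.07612])-[.5715,.0925];r=s['position'][:2]-[.5715,.0925]
t=np.arctan2(r0[1],r0[0])-np.arctan2(r[1],r[0]);print(np.hypot(*r),np.degrees(t),-275*np.sin(t))
cv2.imwrite("pics/c18.png",cv2.resize(a[165:285,250:385],(0,0),fx=5,fy=5,interpolation=2))
```

```text
[ 0.52141263 -0.06913083  0.14658706] [179.98380996   0.44550718  79.64488156] 0.020703374203220916 [ 4.226978   -0.96306497 -3.95577678] [-0.04639969 -0.66023079  0.01244633]
0.16921367845715105 20.740155060516653 -97.38584670558984
```

View pics/c18.png

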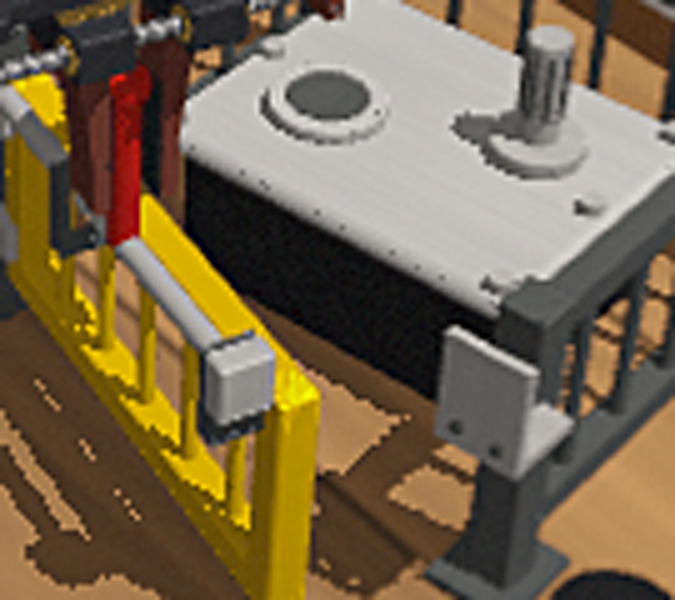

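View pics/side13.png

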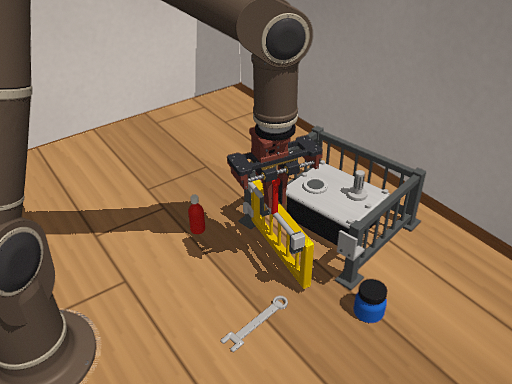

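The bottle, jar and wrench have not moved, and the gate's end corners show at about crop (273,408) and (318,397). I'll measure the edge and let it settle.

apply_moves([
  [0,0,0,0,0,0,-1],
  [0,0,0,0,0,0,-1],
  [0,0,0,0,0,0,-1],
])

```text
time: 12.45
position: [0.5217, -0.0692, 0.1466]
tcp_rot: [180.0, 0.5, 79.7]
ft_force: [4.2, 0.7, -4.7]
grip_width: 0.0211
```

Run:
```python
from h import *
s=readout.sense();print(s['position'],s['grip_width'],s['ft_force'],abs(s['joint_vel']).max())
for u,v in((273,408),(318,397),(296,402)):
    print((guard(atz("side",((u+.5)/5+249.5,(v+.5)/5+164.5),.145))*1000).round(1))
```

```text
[ 0.52171119 -0.06923408  0.14663192] 0.021083981136252962 [ 4.23934775  0.66293501 -4.6969851 ] 0.15385378883789824
[-109.9 -103.7]
[ -93.  -112.8]
[-101.1 -108.2]
```

The edge reads -101 mm in the picture and -97 mm by kinematics. It is steady and the grip is intact, so I'm handing in.

```bash
python3 -c "
from cell import ctrl;print(ctrl.hand_in())"
```

```text
the job is handed in; nothing more can be done
None
```

The gate is open about 10 cm and still held by the bolt's knob in the gripper; I handed the job in at about 12.5 s. I lifted the bolt about 13.6 mm and kept it lifted while drawing it about 44.5 mm, with the gate shut. Then I swung the gate round the hinge about 21°.

**Last checks:**
- **Opening:** the gate edge was at -101 mm in the side picture and about -97 mm from the arm's position.
- **Forces:** the readings I took stayed at about 5 N or less per axis. At the end the wrist showed about 4 N of gate spring and 4 to 5 N of bolt weight.
- **Surroundings:** the arm was steady, and the bottle, jar and wrench looked unmoved in the side picture.

**What disagreed:**
- **Gripper height:** the pictures put the gripper about 33 mm higher than the reported TCP, so I set the grasp height from the pictures.
- **Grip width:** the fingers stopped at about 21 mm, which suggests they hold the 22 mm cap as well as, or instead of, the 14 mm stem. I tried again 14 mm lower and got the same width. The grip did not slip in any of the moves.

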